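# Set the stock tags of the vial bins

### The arm

A 7-joint arm with a two-finger parallel gripper is mounted at the origin on the work surface; the furniture and walls round the work are solid. World frame = base frame: x ahead of the robot, y to its left, z up, the work surface at z = 0. Lengths are in m, angles in degrees, forces in N, time in s.
With the tool pointing down it reaches from about 0.4 to 0.85 m from the base axis. Payload 6.9 kg.
Tool frame: the origin (TCP) lies midway between the tips of the shut fingers; the grasp point (between the pads) lies 19 mm behind it (env.hold_point_z is the distance from the TCP to the grasp point, in m); z points along the fingers, y is the line along which they close (so a half turn about z gives the same grasp; the last joint's range is limited). The gripper opens to 85 mm and grips with 20 to 120 N. Pads are 22 mm wide; open, the fingers measure 114 mm over their backs; the gripper's body (76 mm by 85 mm) begins 54 mm behind the grasp point. The pads swing forward as they close: fully open they stand 13 mm farther back than shut.
Start: joints at [-60.361, 29.078, -13.613, 85.955, 7.202, 65.827, -8.869], TCP at [0.25, 0.573, 0.231] pointing down, gripper open.
Joint ranges: [-176.47, 176.47], [-13.61, 117.27], [-81.72, 77.17], [0.22, 143.17], [-87.28, 267.28], [10, 112.55], [-165.47, 165.47]. Speed limits (degrees/s): [136.94, 136.94, 180, 180, 180, 180, 180].

### API

Orientations are given as [roll, pitch, yaw] about the fixed x, y, z axes, in that order (R = Rz(yaw) Ry(pitch) Rx(roll)).
In Python, from workcell import env gives the robot as it stands. The module is installed in compiled form; this text tells all that it offers.
- The arm moves only by the tool move_arm, never from a script. Its argument "increments" is text: rows parted by semicolons, each of 5 numbers parted by spaces: the shift along the world's x, y, z in cm, then the turn about the world's z in rad, then the finger opening in cm, from 0 to 8.54. In form: x y z yaw gripper; .... A call has 1 to 12 rows; each row is the pose to reach, as a shift and turn from the pose commanded when the call began; what a row does not reach only later rows make up. A row lasts 1/12 s, in which the tool goes at most 41.7 mm and 7.16 degrees, less where a joint would pass 70% of its speed; a pose out of reach is approached as far as the arm can. A call with a gripper value outside its range is refused whole. The fingers move at their own pace and stop on an object; the grip force is fixed at half the most. Time passes only in rows, so rows that repeat a pose let the fingers close. It gives the time, the measured TCP pose, the force, the opening and the grip force at its end, in the units of the state.
- env.get_obs(): the state, without advancing time (a new reading comes with each control period).
- env.camera(name): name is "scene" or "side" or "wrist"; returns a dict with "pixels" (480x640x3 uint8, red, green, blue), "depth" (480x640 float32, m along the optical axis (not along the pixel's ray), 0 where there is no reading), "camera_matrix" (3x3 intrinsics, pixels), "view" (4x4, takes a point from world to camera coordinates). Camera axes: x right, y up, looking along -z (the intrinsics and any distortion apply to the point x, -y, -z); pixel columns grow to the right and rows downward; lengths in m; the calibration is good to about 2 mm. A picture is of the moment at which its call begins.
- env.sign_off(): hands the job in; it is judged then, once.
The state is a dict: "clock": time; "q": joint angles; "joint_velocities": joint speeds; "joint_efforts": joint torques, N m; "tool_pos": TCP position; "orientation": TCP orientation; "wrist_force": force on the tool from outside, world axes, zero at the start; "moment": the same for the moment, N m; "grip_width": finger opening in m; "gripper_force": force on a finger pad.
Only numpy, scipy, OpenCV 4.12 (cv2) and the standard library are available. Lean on these libraries where they do the work, as an engineer would, in place of code of your own. Each camera call takes 0.05 s, during which the arm holds its last target. There are 200 camera calls.

### The job

Four blue vial bins stand in a row, each with a hinged status tag in front of it that is green on one face and red on the other. Push the wrong tags over with a fingertip, so that the tag of every full bin (a vial in both of its places) leans with its green face up and the tag of every other bin leans with its red face up. Leave the tags that are already right, and do not lift or shift the vials or anything else.

Things in the scene. Friction and masses are not known exactly. Their poses are not given: they have to be found in the camera images.
- bin_1: blue open bin, fixed, 36 mm deep (x) by 64 mm wide (y), 34 mm high, divided into two places side by side (centres 15 mm left and right of its middle, along y), each for one standing vial. Origin at the centre of its underside, on the board, 6 mm above the worktop. Which bin stands where varies; its tag is the one 80 mm in front of it
- bin_2: blue open bin, fixed, 36 mm deep (x) by 64 mm wide (y), 34 mm high, divided into two places side by side (centres 15 mm left and right of its middle, along y), each for one standing vial. Origin at the centre of its underside, on the board, 6 mm above the worktop. Which bin stands where varies; its tag is the one 80 mm in front of it
- bin_3: blue open bin, fixed, 36 mm deep (x) by 64 mm wide (y), 34 mm high, divided into two places side by side (centres 15 mm left and right of its middle, along y), each for one standing vial. Origin at the centre of its underside, on the board, 6 mm above the worktop. Which bin stands where varies; its tag is the one 80 mm in front of it
- bin_4: blue open bin, fixed, 36 mm deep (x) by 64 mm wide (y), 34 mm high, divided into two places side by side (centres 15 mm left and right of its middle, along y), each for one standing vial. Origin at the centre of its underside, on the board, 6 mm above the worktop. Which bin stands where varies; its tag is the one 80 mm in front of it
- tag_a (a joint): hinge of status tag a, rad: 0 upright; -0.75 at rest leaning left (+y), red face up; +0.75 at rest leaning right (-y), green face up. Swings freely and falls to the side it leans to; about 30 g. White plate, 44 mm wide along the hinge, 4 mm thick, green left face, red right face; free edge 40 mm from the hinge axis (at rest 27 mm to the side, 69 mm above the worktop)
- hinge_a (a point): middle of the hinge axis of tag a, 40 mm above the worktop; x axis along the hinge, away from the robot, y to the left. Fixed grey stand with two posts, centred 27 mm before and behind this point, up to 46 mm above the worktop. The stands form a row along this y axis, 105 mm apart, on a grey board 6 mm thick. Which tag stands where varies
- tag_b (a joint): hinge of status tag b, rad: 0 upright; -0.75 at rest leaning left (+y), red face up; +0.75 at rest leaning right (-y), green face up. Swings freely and falls to the side it leans to; about 30 g. White plate, 44 mm wide along the hinge, 4 mm thick, green left face, red right face; free edge 40 mm from the hinge axis (at rest 27 mm to the side, 69 mm above the worktop)
- hinge_b (a point): middle of the hinge axis of tag b, 40 mm above the worktop; x axis along the hinge, away from the robot, y to the left. Fixed grey stand with two posts, centred 27 mm before and behind this point, up to 46 mm above the worktop. The stands form a row along this y axis, 105 mm apart, on a grey board 6 mm thick. Which tag stands where varies
- tag_c (a joint): hinge of status tag c, rad: 0 upright; -0.75 at rest leaning left (+y), red face up; +0.75 at rest leaning right (-y), green face up. Swings freely and falls to the side it leans to; about 30 g. White plate, 44 mm wide along the hinge, 4 mm thick, green left face, red right face; free edge 40 mm from the hinge axis (at rest 27 mm to the side, 69 mm above the worktop)
- hinge_c (a point): middle of the hinge axis of tag c, 40 mm above the worktop; x axis along the hinge, away from the robot, y to the left. Fixed grey stand with two posts, centred 27 mm before and behind this point, up to 46 mm above the worktop. The stands form a row along this y axis, 105 mm apart, on a grey board 6 mm thick. Which tag stands where varies
- tag_d (a joint): hinge of status tag d, rad: 0 upright; -0.75 at rest leaning left (+y), red face up; +0.75 at rest leaning right (-y), green face up. Swings freely and falls to the side it leans to; about 30 g. White plate, 44 mm wide along the hinge, 4 mm thick, green left face, red right face; free edge 40 mm from the hinge axis (at rest 27 mm to the side, 69 mm above the worktop)
- hinge_d (a point): middle of the hinge axis of tag d, 40 mm above the worktop; x axis along the hinge, away from the robot, y to the left. Fixed grey stand with two posts, centred 27 mm before and behind this point, up to 46 mm above the worktop. The stands form a row along this y axis, 105 mm apart, on a grey board 6 mm thick. Which tag stands where varies
- vial_1_mid (a point): centre (half-way up) of a glass vial with a screw cap, 24 mm wide, 72 mm tall, standing loose in a place of a bin (foot 9 mm above the worktop)
- vial_2_mid (a point): centre (half-way up) of a glass vial with a screw cap, 24 mm wide, 72 mm tall, standing loose in a place of a bin (foot 9 mm above the worktop)
- vial_3_mid (a point): centre (half-way up) of a glass vial with a screw cap, 24 mm wide, 72 mm tall, standing loose in a place of a bin (foot 9 mm above the worktop)
- vial_4_mid (a point): centre (half-way up) of a glass vial with a screw cap, 24 mm wide, 72 mm tall, standing loose in a place of a bin (foot 9 mm above the worktop)
- vial_5_mid (a point): centre (half-way up) of a glass vial with a screw cap, 24 mm wide, 72 mm tall, standing loose in a place of a bin (foot 9 mm above the worktop)
- amber_bottle_mid (a point): centre (half-way up) of a bystander: brown glass bottle with a black cap, 65 mm wide, 128 mm tall, loose on the worktop
- film_box_mid (a point): centre (half-way up) of a bystander: blue carton, 78x137x60 mm, loose on the worktop
- reagent_bottle_mid (a point): centre (half-way up) of a bystander: white plastic bottle, 65 mm wide, 132 mm tall, loose on the worktop
- tip_box_mid (a point): centre (half-way up) of a bystander: yellow carton, 85x121x55 mm, loose on the worktop
- bench_timer_mid (a point): centre (half-way up) of a bystander: small white timer, 50x75x62 mm, loose on the worktop
- tape_roll_mid (a point): centre (half-way up) of a bystander: roll of beige tape lying flat, 104 mm wide, 25 mm high, loose on the worktop
- petri_dish_mid (a point): centre (half-way up) of a bystander: flat round clear dish, 54 mm wide, 14 mm high, loose on the worktop

How it is judged:
By the outcome, as a careful person would: the job done as asked, in the order asked, and still so for the second after the job is handed in, with the robot touching nothing.
It also fails if it takes over 35 s, if anything falls off the work surface, if the arm or the gripper's body presses on something with over 40 N, if the wrist force passes 120 N, or if a joint passes its speed limit or range.

## Working session

There is one attempt and no reset: what is moved stays moved. The work goes in short steps, Python scripts to look and compute and a tool call to move; the robot and the scene stay as the last step left them, time stands still between calls to the robot, and variables do not carry over. Pictures are saved under pics/ and viewed, at most 10 in all, crops included, and the job is handed in when it is done.

Besides the shell and the picture viewer there is one more tool, called after ">>>" in YAML: its name, and indented under it one key for each argument. move_arm: Moves the arm, as the interface text tells. Its arguments: {"type":"object","properties":{"increments":{"type":"string"}},"required":["increments"]}

```bash
mkdir -p pics
cat > h.py <<'E'
import numpy as np, cv2
from workcell import env
def cam(n):
    c=env.camera(n); return c
def pts(c):
    d=c["depth"]; K=c["camera_matrix"]; V=np.linalg.inv(c["view"])
    v,u=np.mgrid[0:480,0:640]
    P=np.stack([(u-K[0,2])/K[0,0]*d,-(v-K[1,2])/K[1,1]*d,-d],-1)
    return P@V[:3,:3].T+V[:3,3]
E
python3 - <<'E'
from h import *
for n in("scene","side"):
    c=cam(n); cv2.imwrite(f"pics/{n}.png",c["pixels"][:,:,::-1])
    P=pts(c); np.savez(f"{n}.npz",P=P,**c)
    print(n,np.linalg.inv(c["view"])[:3,3])
print(env.get_obs())
E
```

```text
scene [0.11051825 0.41986521 0.9421681 ]
side [1.06009279 0.50123923 0.62369895]
{'clock': 0.1, 'q': array([-60.36008267,  29.12117506, -13.60931709,  86.0040279 ,
         7.2018503 ,  65.82655965,  -8.86816679]), 'joint_velocities': array([ 0.09669818, -0.11491187, -0.15247252, -0.14740291,  0.03307596,
        0.08044964,  0.06826383]), 'joint_efforts': array([-3.86980159e-03, -6.21837473e+01, -2.19417371e+00, -2.50202411e+01,
        1.25738815e-02,  7.86582503e-03,  2.80604417e-05]), 'tool_pos': array([0.25005475, 0.57229835, 0.23050524]), 'orientation': array([-1.79906980e+02,  1.56736774e-03,  1.56406516e+02]), 'wrist_force': array([-0.03859059,  0.02422539,  0.24870042]), 'moment': array([-0.02399772, -0.00588882,  0.01052987]), 'gripper_force': 0.0, 'grip_width': 0.08568503268943146}
```

View pics/scene.png

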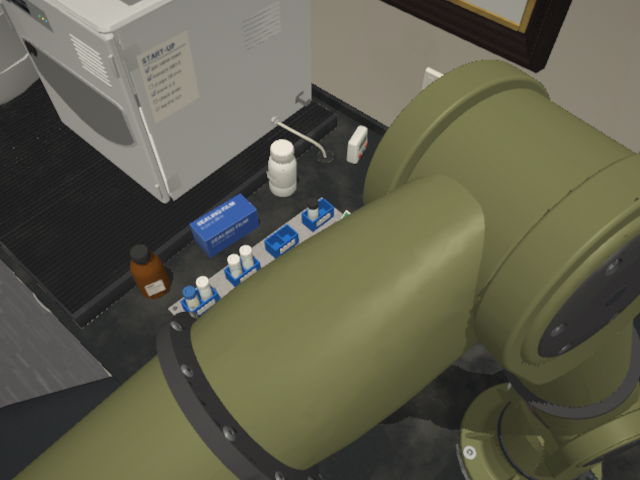

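View pics/side.png

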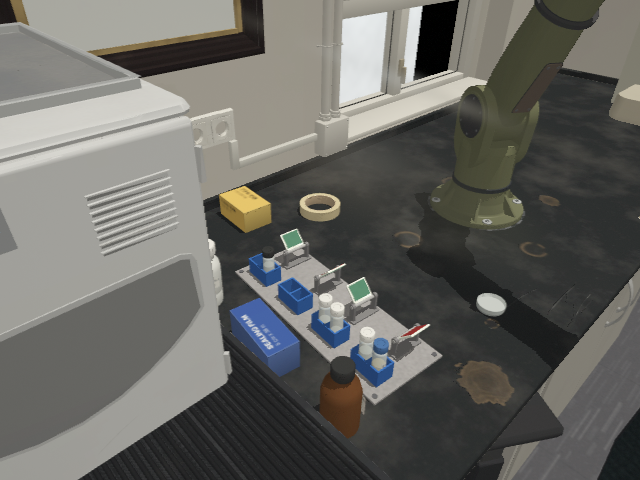

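The side view shows four bins, from image left to right: one vial (268,255), empty (295,293), full (330,315) and full (372,355). Their tags are at (292,240) green, (330,272) edge-on, (360,292) green and (412,330) red. I'll measure these next.

Run:
```python
from h import *
z=np.load("side.npz"); P=z["P"]; im=z["pixels"]
hsv=cv2.cvtColor(im,cv2.COLOR_RGB2HSV)
def comps(name,m,mn=15):
    n,l,s,c=cv2.connectedComponentsWithStats(m.astype(np.uint8))
    for i in range(1,n):
        if s[i,4]<mn: continue
        q=P[l==i]; q=q[(q[:,2]>.0)&(q[:,2]<.2)]
        if len(q)<mn: continue
        print(name,c[i].round(),s[i,4],"med",np.median(q,0).round(3),"min",np.percentile(q,3,axis=0).round(3),"max",np.percentile(q,97,axis=0).round(3))
h,s,v=hsv[...,0],hsv[...,1],hsv[...,2]
roi=np.zeros(h.shape,bool); roi[220:410,220:450]=1
comps("green",roi&(h>40)&(h<90)&(s>70))
comps("red",roi&((h<6)|(h>172))&(s>110)&(v>60)&(P[...,2]>.04))
comps("blue",roi&(h>100)&(h<120)&(s>130)&(v>80),60)
# raised things in the tag row between 50..90mm, not saturated
comps("vial",roi&(P[...,2]>.066)&(P[...,2]<.09)&(s<90),8)
c=im[215:400,215:455]; cv2.imwrite("pics/zoom.png",cv2.resize(c,None,fx=3.2,fy=3.2,interpolation=cv2.INTER_CUBIC)[:600,:,::-1])
```

```text
green [292. 239.] 191 med [ 0.513 -0.139  0.057] min [ 0.497 -0.148  0.048] max [ 0.53  -0.129  0.067]
green [359. 289.] 245 med [0.532 0.07  0.057] min [0.515 0.061 0.048] max [0.548 0.08  0.067]
red [413. 330.] 65 med [0.544 0.203 0.059] min [0.526 0.194 0.05 ] max [0.562 0.212 0.069]
blue [264. 271.] 557 med [ 0.607 -0.118  0.027] min [ 0.581 -0.163  0.008] max [ 0.615 -0.099  0.04 ]
blue [295. 296.] 835 med [ 0.607 -0.025  0.028] min [ 0.587 -0.058  0.008] max [0.624 0.005 0.04 ]
blue [265. 325.] 1432 med [0.715 0.025 0.06 ] min [ 0.691 -0.035  0.058] max [0.751 0.085 0.061]
blue [330. 331.] 620 med [0.629 0.095 0.027] min [0.6   0.047 0.008] max [0.634 0.11  0.04 ]
blue [381. 346.] 184 med [0.627 0.2   0.08 ] min [0.616 0.188 0.071] max [0.636 0.208 0.082]
blue [371. 368.] 717 med [0.639 0.197 0.028] min [0.609 0.152 0.008] max [0.643 0.214 0.04 ]
vial [289. 233.] 55 med [ 0.515 -0.149  0.068] min [ 0.496 -0.154  0.066] max [ 0.534 -0.143  0.07 ]
vial [268. 252.] 127 med [ 0.599 -0.113  0.079] min [ 0.585 -0.127  0.067] max [ 0.608 -0.105  0.082]
vial [336. 268.] 48 med [0.528 0.005 0.068] min [0.507 0.002 0.066] max [0.548 0.008 0.071]
vial [356. 282.] 69 med [0.53  0.06  0.069] min [0.511 0.056 0.066] max [0.552 0.066 0.071]
vial [331. 305.] 346 med [0.617 0.083 0.08 ] min [0.604 0.055 0.069] max [0.626 0.104 0.082]
vial [419. 330.] 60 med [0.547 0.215 0.068] min [0.525 0.21  0.066] max [0.567 0.217 0.071]
vial [367. 335.] 218 med [0.625 0.17  0.079] min [0.612 0.157 0.068] max [0.634 0.189 0.082]
vial [223. 378.] 83 med [0.841 0.088 0.078] min [0.832 0.084 0.068] max [0.847 0.09  0.089]
```

View pics/zoom.png

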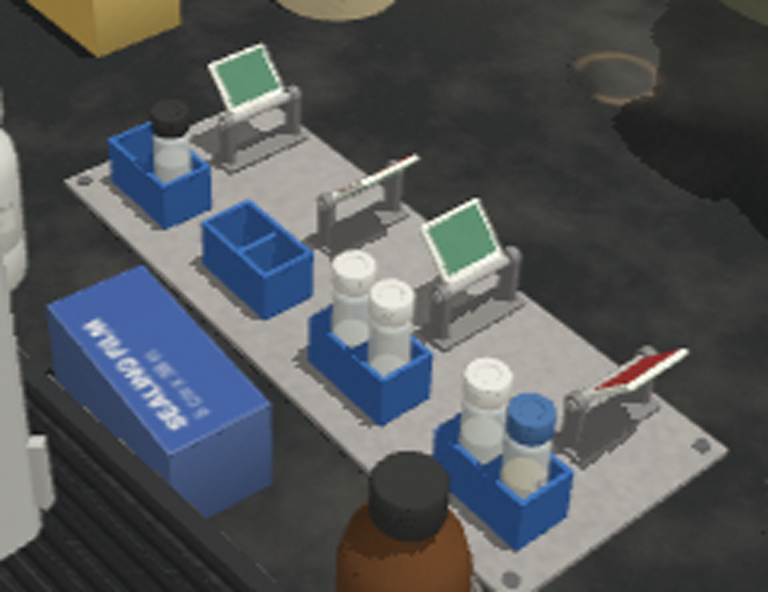

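The zoomed picture shows tag 1 (front of the one-vial bin) leaning green up, which is wrong. Tag 2 (empty bin) is red up and tag 3 (full bin) is green up, both right. Tag 4 (full bin) is red up, which is wrong. The free edges are at z≈0.069, as they should be. Estimated hinges are T4 ≈ (0.546, 0.188) and T1 ≈ (0.515, -0.122), with the row yaw at about -6°. I'll check the tall bystanders near T1 while moving above T4.

Run:
```python
from h import *
P=np.load("scene.npz")["P"]
for n,(u,v) in dict(reagent=(282,175),amber=(150,275),timer=(357,147)).items():
    print(n,np.median(P[v-4:v+5,u-4:u+5].reshape(-1,3),0).round(3))
P=np.load("side.npz")["P"]
for n,(u,v) in dict(tip=(245,205),tape=(308,208),petri=(490,303)).items():
    print(n,np.median(P[v-2:v+3,u-2:u+3].reshape(-1,3),0).round(3))
```

```text
reagent [ 0.699 -0.131  0.076]
amber [0.704 0.223 0.082]
timer [ 0.648 -0.328  0.048]
tip [ 0.5   -0.323  0.055]
tape [ 0.363 -0.254  0.024]
petri [0.336 0.234 0.014]
```

>>> move_arm:
  increments: "30 -32 0 0.307 0;30 -32 0 0.307 0;30 -32 0 0.307 0;30 -32 0 0.307 0;30 -32 0 0.307 0;30 -32 0 0.307 0;30 -32 0 0.307 0;30 -32 0 0.307 0;30 -32 0 0.307 0;30 -32 0 0.307 0;30 -32 0 0.307 0;30 -32 0 0.307 0"

```text
clock: 1.1
tool_pos: [0.5544, 0.2458, 0.2303]
orientation: [-179.8, 0.1, 173.4]
wrist_force: [0.8, 0.1, 0.7]
grip_width: -0.0001
gripper_force: 0.0
```

>>> move_arm:
  increments: "0 0 -4 0 0;0 0 -8 0 0;0 0 -12 0 0;0 0 -15 0 0;0 0 -17 0 0;0 0 -17.5 0 0;0 0 -17.5 0 0;0 0 -17.5 0 0"

```text
clock: 1.77
tool_pos: [0.5504, 0.2534, 0.0571]
orientation: [180.0, 0.0, 174.0]
wrist_force: [1.0, -0.5, 0.2]
grip_width: 0.0001
gripper_force: 0.0
```

Run:
```python
from h import *
c=cam("side"); cv2.imwrite("pics/s2.png",cv2.resize(c["pixels"][200:400,250:500],None,fx=3,fy=3)[:,:,::-1])
o=env.get_obs(); print(o["tool_pos"],o["wrist_force"])
```

```text
[0.55093763 0.25352497 0.05775972] [-0.81803826 -0.40027258  1.09860338]
```

View pics/s2.png

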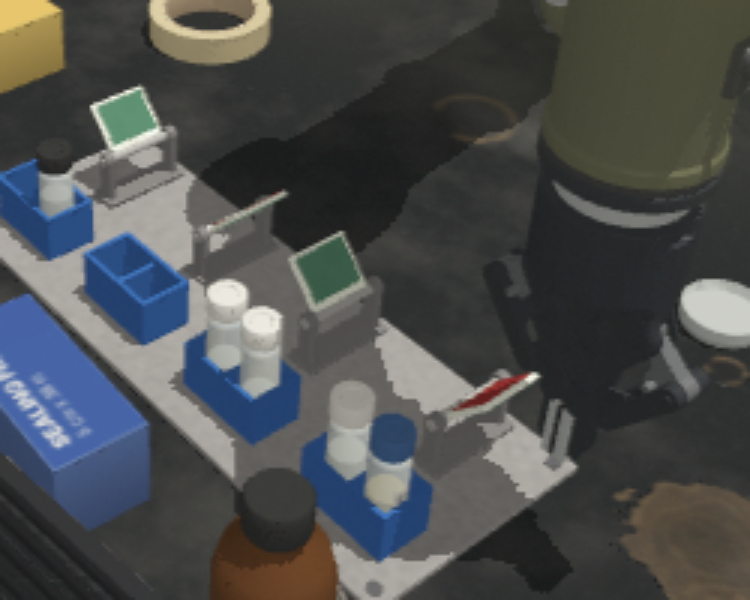

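The shut finger stands left of tag 4 (about pixel 555,435 in the crop), clear of it. Next I'll push right.

>>> move_arm:
  increments: "-0.1 -1 0 0 0;-0.2 -2 0 0 0;-0.3 -3 0 0 0;-0.4 -4 0 0 0;-0.5 -5 0 0 0;-0.6 -6 0 0 0;-0.6 -6.2 0 0 0;-0.6 -6.2 0 0 0;-0.6 -6.2 0 0 0"

```text
clock: 2.57
tool_pos: [0.5442, 0.19, 0.0561]
orientation: [-180.0, -0.0, 173.9]
wrist_force: [0.3, 0.3, -0.6]
grip_width: -0.0001
gripper_force: 0.0
```

Run:
```python
from h import *
c=cam("side"); cv2.imwrite("pics/s3.png",cv2.resize(c["pixels"][200:400,250:500],None,fx=3,fy=3)[:,:,::-1])
```

```text
(no output)
```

View pics/s3.png

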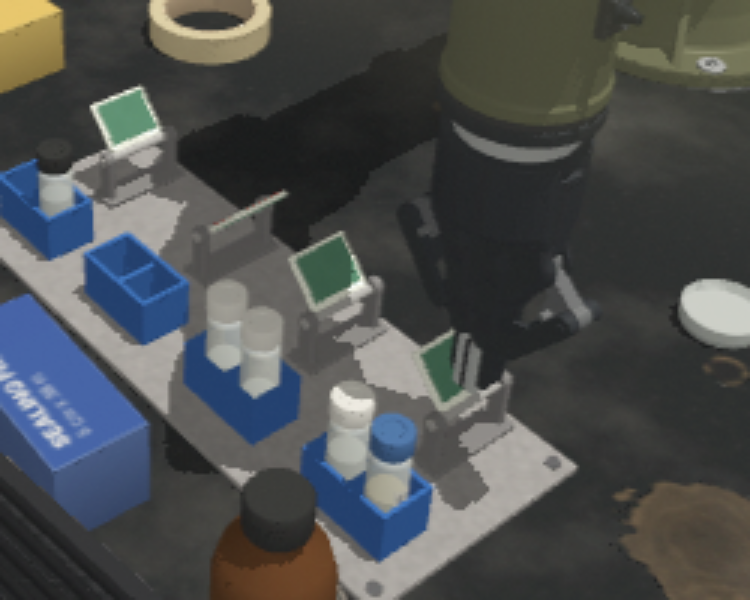

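Tag 4 has fallen to the right and now shows green (pixel 440,365 in the crop). I'll back off left, lift, and cross to the right of tag 1.

>>> move_arm:
  increments: "0.2 2 0 0 0;0.2 2 4 0 0;0.2 2 8 0 0;0.2 2 12 0 0;0 0 12 0 0;-0.4 -4 12 0 0;-0.8 -8 12 0 0;-1.2 -12 12 0 0;-1.6 -16 12 0 0;-2 -20 12 0 0;-2.4 -24 12 0 0;-2.8 -28 12 0 0"

```text
clock: 3.62
tool_pos: [0.5159, -0.0905, 0.1763]
orientation: [180.0, 0.0, 174.1]
wrist_force: [1.5, -0.2, 0.5]
grip_width: 0.0001
gripper_force: 0.0
```

>>> move_arm:
  increments: "-0.4 -4 0 0 0;-0.8 -8 0 0 0;-1 -10 0 0 0;-1 -10 0 0 0;-1 -10 -4 0 0;-1 -10 -8 0 0;-1 -10 -11 0 0;-1 -10 -12 0 0;-1 -10 -12 0 0;-1 -10 -12 0 0"

```text
clock: 4.45
tool_pos: [0.5069, -0.1886, 0.0568]
orientation: [180.0, -0.0, 174.1]
wrist_force: [-0.4, 0.7, -0.3]
grip_width: -0.0001
gripper_force: 0.0
```

Run:
```python
from h import *
c=cam("side"); cv2.imwrite("pics/s4.png",cv2.resize(c["pixels"][200:400,220:470],None,fx=3,fy=3)[:,:,::-1])
o=env.get_obs(); print(o["tool_pos"],o["wrist_force"])
```

```text
[ 0.50747339 -0.18894739  0.05765165] [ 0.41675785  0.86676218 -0.66940276]
```

View pics/s4.png

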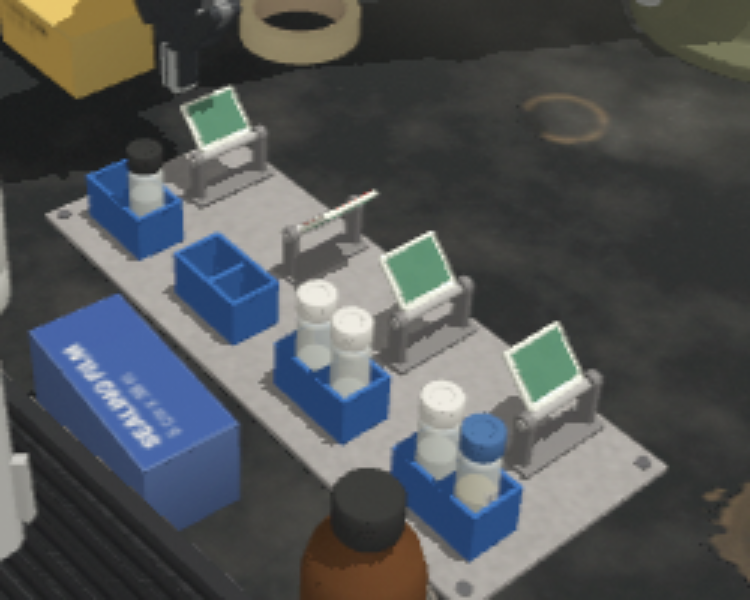

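Tag 4 rests green up (545,365 in the crop), and the finger stands to the right of tag 1 (180,75). I'll push left, back off, and lift.

>>> move_arm:
  increments: "0.1 1 0 0 0;0.2 2 0 0 0;0.3 3 0 0 0;0.4 4 0 0 0;0.5 5 0 0 0;0.6 6 0 0 0;0.6 6.5 0 0 0;0.6 6.5 0 0 0;0.6 6.5 0 0 0"

```text
clock: 5.25
tool_pos: [0.5121, -0.1232, 0.0562]
orientation: [180.0, -0.0, 174.1]
wrist_force: [0.4, -0.1, -0.5]
grip_width: -0.0001
gripper_force: 0.0
```

>>> move_arm:
  increments: "-0.2 -2 0 0 0;-0.3 -3 0 0 0;-0.3 -3 4 0 0;-0.3 -3 8 0 0;-0.3 -3 12 0 0;-0.3 -4 15 0 0;-0.3 -8 15 0 0;-0.3 -8 15 0 0;-0.3 -8 15 0 0;-0.3 -8 15 0 0"

```text
clock: 6.08
tool_pos: [0.5084, -0.2049, 0.2056]
orientation: [180.0, -0.1, 173.9]
wrist_force: [0.2, 0.6, -0.3]
grip_width: -0.0001
gripper_force: 0.0
```

Run:
```python
from h import *
c=cam("side"); cv2.imwrite("pics/s5.png",cv2.resize(c["pixels"][200:400,220:470],None,fx=3,fy=3)[:,:,::-1])
o=env.get_obs(); print(o["tool_pos"],o["wrist_force"])
```

```text
[ 0.5086422  -0.20401712  0.2055275 ] [-0.52049861  1.52553322 -0.22485424]
```

View pics/s5.png

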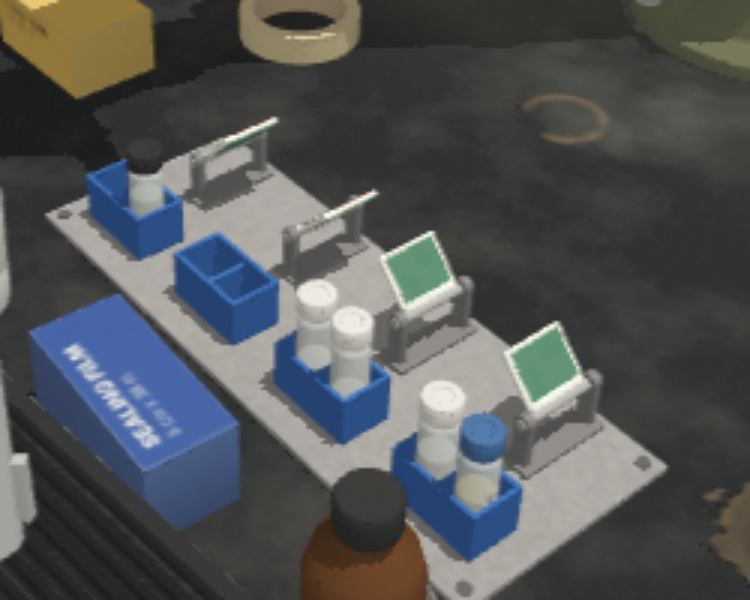

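Tag 1 now leans left at the same tilt as tag 2 (red up), and tags 3 and 4 are green up. The vials haven't moved.

```bash
python3 -c "
from h import *
print(env.sign_off())"
```

```text
the job is handed in; nothing more can be done
None
```

The job is handed in: I pushed over the two wrong tags, so both full bins now show green and the one-vial and empty bins show red; the final picture shows nothing else moved.

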